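# Clamp the tube rack on the mixer with the ratchet knob

### The arm

A 6-joint arm with a two-finger parallel gripper is mounted at the origin on the work surface. World frame = base frame: x ahead of the robot, y to its left, z up, the work surface at z = 0. Lengths are in m, angles in rad, forces in N, time in s.
With the tool pointing down it reaches from about 0.3 to 0.825 m from the base axis. Payload 5.4 kg.
Tool frame: the origin (TCP) lies midway between the tips of the shut fingers; the grasp point (between the pads) lies 19 mm behind it; z points along the fingers, x is the direction in which the jaws open and shut, and the axes are right-handed (so a half turn about z gives the same grasp; the last joint's range is limited). The gripper opens to 92 mm and grips with 3 to 60 N. Pads are 20 mm wide; open, the fingers measure 128 mm over their backs; the gripper's body (75 mm by 189 mm) begins 69 mm behind the grasp point.
Start: joints at [1.083, 0.158, 1.597, -0, 1.386, -0.21], TCP at [0.158, 0.553, 0.215] pointing down, gripper open.
Joint ranges: [-2.91, 2.91], [-0.94, 2.29], [0.18, 2.7], [-1.29, 4.43], [0.17, 2.64], [-3, 3]. Speed limits (rad/s): [2.57, 2.57, 3.14, 3.14, 3.14, 3.14].

### API

Orientations are given as a unit quaternion [x, y, z, w].
In Python, from rig import bot gives the robot as it stands. The module is installed in compiled form; this text tells all that it offers.
- The arm moves only by the tool step_arm, never from a script. Its arguments are lists of equal length, an entry for each row: "hand": the opening in per cent of the stroke, from 0 (shut) to 100 (fully open); "xyz": the shift along the tool's x, y, z in mm, a list of three; "twist": the turn about the tool's z in units of 5 degrees (1.0 is 5 degrees). A call has 1 to 12 rows; each row is the pose to reach, as a shift and turn from the pose measured when the call began, along the tool's axes at that moment; what a row does not reach only later rows make up. A row lasts 1/10 s, in which the tool goes at most 50 mm and 8.59 degrees, less where a joint would pass 70% of its speed; a pose out of reach is approached as far as the arm can. A call with a gripper value outside its range is refused whole. The fingers move at their own pace and stop on an object; "squeeze" is the grip in N (left out, the last holds). Time passes only in rows, so rows that repeat a pose let the fingers close. It gives the time, the measured TCP pose, the force and the opening at its end, in the units of the state.
- bot.sense(): the state, without advancing time (a new reading comes with each control period).
- bot.capture(name): name is "scene" or "top"; returns a dict with "pixels" (420x560x3 uint8, blue, green, red), "z_map" (420x560 float32, m along the optical axis (not along the pixel's ray), 0 where there is no reading), "K" (3x3 intrinsics, pixels), "pose" (4x4, takes a point from camera to world coordinates). Camera axes: x right, y down, z forward; pixel columns grow to the right and rows downward; lengths in m; the calibration is good to about 2 mm. A picture is of the moment at which its call begins.
- bot.hand_in(): hands the job in, once; it reports no verdict.
The state is a dict: "clock": time; "joints": joint angles; "qd": joint speeds; "effort": joint torques, N m; "ee_pos": TCP position; "ee_rot": TCP orientation; "contact_force": force on the tool from outside, world axes, zero at the start; "ft_torque": the same for the moment, N m; "opening": finger opening in m.
Only numpy, scipy, OpenCV 4.12 (cv2) and the standard library are available. Lean on these libraries where they do the work, as an engineer would, in place of code of your own. Each camera call takes 0.05 s, during which the arm holds its last target. There are 200 camera calls.

### The job

Carry the tube rack by its bar onto the mixer's platform and stand it in the bay between the clamp pad and the sprung back stop, lengthwise along the pad. Then turn the ratchet knob clockwise until the rack presses firmly on the back stop - about 12 newtons, usually the second click after the stop begins to give - and let go with the pawl caught on that tooth. Mind that a click too far cannot be taken back: never clamp harder than 30 newtons, drive the clamp only by its knob, and leave the bottle, beaker and tip box where they are.

Things in the scene. Friction and masses are not known exactly. Their poses are not given: they have to be found in the camera images.
- mixer: White tube mixer, fixed to the bench, with a grey gear housing and knob at its -y end and a flat black platform. Base 200 mm (x) by 460 mm (y from -280 to +180), 36 mm high. Housing 120 mm (x) by 130 mm (y from -255 to -125), top at z = 70 mm. Origin on the bench under the middle of the bay; axes as for bay.
- bay (a point): Middle of the bay, on the platform's top, 40 mm above the bench. x runs across the mixer (platform 170 mm wide), +y points from the knob along the way the pad pushes, towards the back stop.
- stop_mid (a point): Mean place of the back stop's face, 35.5 mm to +y of the bay's middle, 60 mm above the bench; a mark fixed to the mixer. The stop is an aluminium plate 60 mm wide, 28 mm high, on a spring plunger (1.6 N per mm, 30 mm travel) in a dark block 36 mm high. The block is set anew each time: the face at rest looks to -y and lies up to 15 mm to either side of this mark, unmeasured, to be seen or felt.
- knob (a point): Gripping point of the round fluted black knob, on its vertical axis, 110 mm above the bench, at x = 0, y = -190 mm from the bay's middle. Knob 43 mm across (40 mm under the flutes), from 94 to 124 mm above the bench. The ratchet wheel below (83 mm across, teeth 5 mm deep) has its top at 82 mm, the pawl beside it 83 mm. The pawl holds the knob between strokes, so it may be regrasped.
- ratchet (a joint): Angle of knob and wheel (rad), growing clockwise seen from above. 24 teeth, a click each 0.262 rad; cannot go back past the caught tooth; let go, it falls back onto the pawl. Drives the pad 18 mm per rad: each newton on the pad adds 0.018 N m at the knob. Its own spring, drag and pawl take 0.05 to 0.11 N m while it turns, 0.03 to 0.07 when held still just past a click; the rack drags with 1 to 3 N as it slides.
- pawl (a joint): Angle of the small dark steel pawl beside the ratchet wheel (rad): 0.05 to 0.11 when it lies caught at the bottom of a tooth, 0.15 to 0.18 on a tooth's crest, from where it drops back with a click (less than 0.04 rad of knob past the crest).
- pad: Black clamp pad, 70 mm wide (x), 30 mm high, 12 mm thick, on a steel bar out of the housing. Origin in the middle of its pushing face, which looks to +y, 61 mm above the bench; it stands 55 mm to the -y side of the bay's middle at knob angle 0 and moves to +y as the knob turns.
- rack: White tube rack: block 110 mm (x) by 60 mm (y) by 40 mm high with eight grey-capped tubes up to 88 mm high and a carrying bar above. Origin at the middle of its underside; 0.18 to 0.32 kg. Same either way round.
- handle (a point): Middle of the rack's carrying bar, 122 mm above its underside; the bar is 12 by 12 mm and runs 96 mm clear along the rack's x between two end plates; 34 mm of free height below it.
- reagent: Green reagent bottle with a white cap, 56 mm across, 120 mm high; origin under its base. Bystander.
- beaker: Clear beaker, 64 mm across, 75 mm high; origin under its base. Bystander.
- tipbox: Grey pipette tip box, 120 by 80 by 50 mm; origin under its base. Bystander.
Not all that is in view belongs to the job. Leave any blue or brown look-alike of the rack alone.

How it is judged:
By the outcome, as a careful person would: the job done as asked, in the order asked, and still so for the second after the job is handed in, with the robot touching nothing.
It also fails if it takes over 72 s, if anything falls off the work surface, if the arm or the gripper's body presses on something with over 40 N, if the wrist force passes 120 N, or if a joint passes its speed limit or range.

## Working session

There is one attempt and no reset: what is moved stays moved. The work goes in short steps, Python scripts to look and compute and a tool call to move; the robot and the scene stay as the last step left them, time stands still between calls to the robot, and variables do not carry over. Pictures are saved under pics/ and viewed, about 8 in all and at most 12, crops included, and the job is handed in when it is done.

Besides the shell and the picture viewer there is one more tool, called after "Request:" as name(argument=value, ...) on one line, values as JSON. step_arm: Moves the arm, as the interface text tells. Its arguments: {"type":"object","properties":{"hand":{"type":"array"},"xyz":{"type":"array"},"twist":{"type":"array"},"squeeze":{"type":"number"}},"required":["hand","xyz","twist"]}

```bash
mkdir -p pics
cat > h.py <<'E'
import numpy as np, cv2
from rig import bot
def cap(n,f=None):
    c=bot.capture(n)
    if f: cv2.imwrite('pics/'+f,c['pixels'])
    np.savez('%s.npz'%n,**c); return c
def pt(c,u,v,z=None):
    K=c['K'];P=c['pose'];d=np.array([(u-K[0,2])/K[0,0],(v-K[1,2])/K[1,1],1.])
    if z is None:
        p=d*float(np.median(c['z_map'][v-1:v+2,u-1:u+2])); return P[:3,:3]@p+P[:3,3]
    r=P[:3,:3]@d; return P[:3,3]+r*(z-P[2,3])/r[2]
E
python3 - <<'E'
from h import *
cap('top','t1.png');cap('scene','s1.png')
s=bot.sense();print(s)
E
```

```text
{'clock': 0.1, 'joints': array([ 1.08288348e+00,  1.58964707e-01,  1.59806640e+00,  1.33472178e-05,
        1.38622374e+00, -2.10114541e-01]), 'qd': array([-0.00164663, -0.00187667, -0.00555506,  0.00100391, -0.00181316,
       -0.00081827]), 'effort': array([-3.82657686e-05, -3.86508751e+01, -3.22957242e+01,  7.02108024e-02,
        3.40064289e-02, -5.20396202e-05]), 'ee_pos': array([0.15744603, 0.55244797, 0.21374935]), 'ee_rot': array([ 7.98198132e-01,  6.02394431e-01, -7.55982680e-04,  3.45331025e-04]), 'contact_force': array([-0.13284579, -0.48367001,  0.63238545]), 'ft_torque': array([0.01914237, 0.04202344, 0.06428284]), 'opening': 0.0923787860472813}
```

View pics/t1.png

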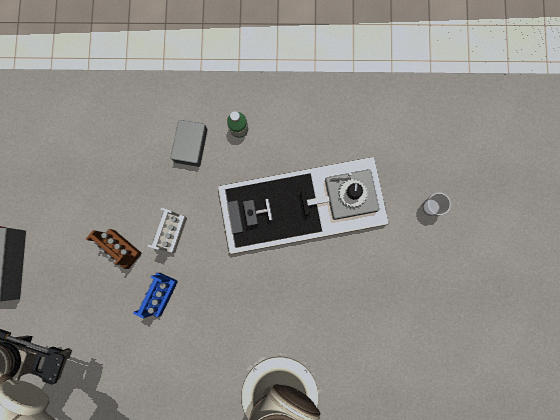

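View pics/s1.png

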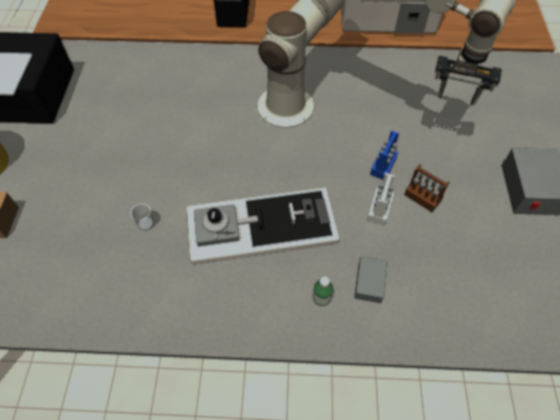

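Run:
```python
from h import *
c=dict(np.load('top.npz'));im=c['pixels']
cv2.imwrite('pics/t1c.png',cv2.resize(im[150:270,140:400],None,fx=3,fy=3,interpolation=cv2.INTER_CUBIC))
K=c['K'];P=c['pose'];print(K[0,0],P.round(3))
v,u=np.mgrid[0:420,0:560];z=c['z_map']
W=(np.stack([(u-K[0,2])/K[0,0]*z,(v-K[1,2])/K[1,1]*z,z],-1))@P[:3,:3].T+P[:3,3]
np.save('W.npy',W)
def rect(m,n):
    p=W[m][:,:2].astype(np.float32);print(n,len(p),p.mean(0).round(4),[np.round(a,4) for a in cv2.minAreaRect(p)],np.median(W[m][:,2]).round(4))
box=lambda a,b,e,d:(u>=a)&(u<b)&(v>=e)&(v<d)
b=box(205,400,150,265);Z=W[...,2]
rect(b&(Z>.028)&(Z<.044),'base+platform');rect(b&(Z>.066)&(Z<.073),'housing')
rect(b&(Z>.115)&(Z<.13),'knobtop')
r=box(145,190,200,258)
rect(r&(Z>.03)&(Z<.05),'block');rect(r&(Z>.108),'bar');rect(r&(Z>.03),'rackall')
```

```text
452.9216171938441 [[ 0.02  -0.992  0.123  0.354]
 [-1.    -0.017  0.026 -0.011]
 [-0.024 -0.123 -0.992  1.317]
 [ 0.     0.     0.     1.   ]]
base+platform 7638 [ 0.5261 -0.0355] [array([ 0.5325, -0.0547]), array([0.2031, 0.4607]), np.float64(11.6519)] 0.0384
housing 1105 [ 0.5564 -0.1794] [array([ 0.5379, -0.0753]), array([0.1197, 0.3671]), np.float64(11.7128)] 0.0698
knobtop 194 [ 0.5616 -0.1909] [array([ 0.5618, -0.1912]), array([0.0412, 0.0403]), np.float64(1.6952)] 0.1234
block 434 [0.447  0.3154] [array([0.4485, 0.3187]), array([0.0482, 0.1092]), np.float64(73.9384)] 0.0408
bar 259 [0.4461 0.3113] [array([0.4031, 0.1649]), array([0.3651, 0.1076]), np.float64(73.4238)] 0.128
rackall 943 [0.4472 0.3147] [array([0.4047, 0.1685]), array([0.373 , 0.1092]), np.float64(73.7147)] 0.0582
```

View pics/t1c.png

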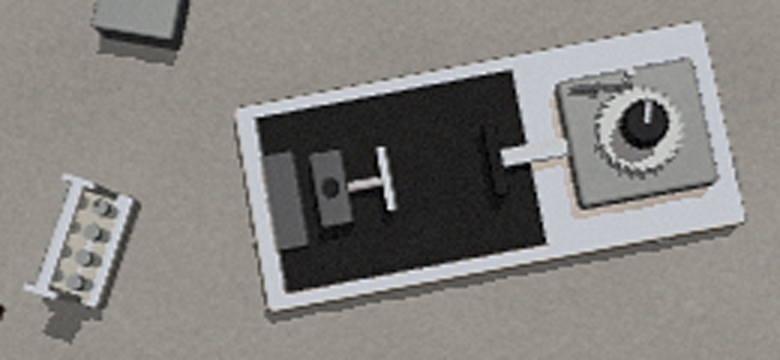

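```bash
cat >> h.py <<'E'
TH=np.deg2rad(11.65); KN=np.array([.5618,-.1912])
X=np.array([np.cos(TH),np.sin(TH)]);Y=np.array([-X[1],X[0]])
BAY=(KN+.19*Y+np.array([.5325,-.0547])+.05*Y)/2
def mix(p): d=np.asarray(p)[...,:2]-BAY; return np.stack([d@X,d@Y],-1)
def cloud(c):
    K=c['K'];P=c['pose'];z=c['z_map'];v,u=np.mgrid[0:420,0:560]
    return np.stack([(u-K[0,2])/K[0,0]*z,(v-K[1,2])/K[1,1]*z,z],-1)@P[:3,:3].T+P[:3,3]
def go(target,yaw):  # needed tool-frame shift (mm) and twist units
    from scipy.spatial.transform import Rotation as R
    s=bot.sense();r=R.from_quat(s['ee_rot']).as_matrix()
    cur=np.degrees(np.arctan2(r[1,0],r[0,0]));d=(cur-yaw+90)%180-90
    print('shift mm',(r.T@(np.asarray(target)-s['ee_pos'])*1000).round(1),'twist',round(d/5,2),'cur yaw',cur.round(2),'tilt',np.degrees(np.arccos(-r[2,2])).round(2))
E
python3 - <<'E'
from h import *
c=dict(np.load('top.npz'));W=cloud(c);Z=W[...,2];M=mix(W)
v,u=np.mgrid[0:420,0:560]
print('BAY',BAY)
r=(u>=145)&(u<190)&(v>=200)&(v<258)
for n,lo,hi in(('bar',.12,.14),('block',.03,.05),('caps',.075,.1)):
    m=r&(Z>lo)&(Z<hi)&(np.abs(W[...,0]-.446)<.09)&(np.abs(W[...,1]-.315)<.09);p=W[m][:,:2].astype(np.float32)
    print(n,len(p),cv2.minAreaRect(p),np.median(Z[m]))
# stop & pad: points above platform, |x|<45mm
m=(np.abs(M[...,0])<.045)&(Z>.05)&(M[...,1]>-.08)&(M[...,1]<.11)
for y in np.arange(-.08,.11,.004):
    k=m&(M[...,1]>=y)&(M[...,1]<y+.004)
    if k.sum(): print(round(y,3),k.sum(),'z',np.median(Z[k]).round(3),Z[k].max().round(3),'x',M[k][:,0].min().round(3),M[k][:,0].max().round(3),'ymin',M[k][:,1].min().round(4))
E
```

```text
BAY [ 0.52291808 -0.00542207]
bar 238 ((0.4509603679180145, 0.3255738615989685), (0.03018261305987835, 0.10763144493103027), 73.26148986816406) 0.12801818435597
block 434 ((0.44850802421569824, 0.31868261098861694), (0.04817100614309311, 0.10919344425201416), 73.93843078613281) 0.04079431841915049
caps 162 ((0.45030030608177185, 0.3255256414413452), (0.045756082981824875, 0.10622100532054901), 73.52183532714844) 0.08857686615990956
-0.08 9 z 0.061 0.063 x -0.007 0.008 ymin -0.0795
-0.076 8 z 0.061 0.065 x -0.006 0.008 ymin -0.0758
-0.072 9 z 0.062 0.067 x -0.007 0.009 ymin -0.0716
-0.068 9 z 0.062 0.064 x -0.007 0.007 ymin -0.068
-0.064 18 z 0.075 0.081 x -0.034 0.034 ymin -0.0638
-0.06 39 z 0.077 0.083 x -0.034 0.033 ymin -0.0599
-0.056 38 z 0.076 0.081 x -0.034 0.036 ymin -0.056
-0.052 32 z 0.071 0.082 x -0.034 0.033 ymin -0.0518
0.04 11 z 0.073 0.081 x -0.029 0.025 ymin 0.0429
0.044 33 z 0.075 0.079 x -0.029 0.029 ymin 0.0441
0.048 22 z 0.074 0.081 x -0.029 0.03 ymin 0.0481
0.052 5 z 0.068 0.071 x -0.003 0.003 ymin 0.0524
0.056 5 z 0.063 0.07 x -0.003 0.004 ymin 0.0561
0.06 6 z 0.062 0.07 x -0.004 0.005 ymin 0.0608
0.064 5 z 0.064 0.067 x -0.003 0.002 ymin 0.0645
0.068 3 z 0.066 0.067 x -0.003 0.003 ymin 0.0694
0.072 7 z 0.064 0.067 x -0.004 0.004 ymin 0.0722
0.076 5 z 0.065 0.066 x -0.004 0.005 ymin 0.0764
0.08 23 z 0.072 0.08 x -0.032 0.033 ymin 0.0808
0.084 38 z 0.079 0.083 x -0.034 0.033 ymin 0.0841
0.088 39 z 0.079 0.091 x -0.034 0.034 ymin 0.088
0.092 37 z 0.078 0.092 x -0.034 0.034 ymin 0.0921
0.096 40 z 0.08 0.094 x -0.034 0.034 ymin 0.096
0.1 35 z 0.079 0.091 x -0.035 0.033 ymin 0.1
0.104 37 z 0.079 0.094 x -0.035 0.033 ymin 0.1041
0.108 20 z 0.079 0.082 x -0.034 0.035 ymin 0.1081
```

Run:
```python
from h import *
c=dict(np.load('top.npz'));W=cloud(c);Z=W[...,2]
a=np.deg2rad(73.4);n=np.array([np.cos(a),np.sin(a)]);l=np.array([-n[1],n[0]])
d=W[...,:2]-np.array([.4507,.3256]);q=np.stack([d@l,d@n],-1)
m=(np.abs(q[...,0])<.04)&(np.abs(q[...,1])<.04)&(Z>.115)&(Z<.14)
print(m.sum(),q[m].mean(0),q[m].min(0),q[m].max(0))
f=np.polyfit(q[m][:,0],q[m][:,1],1);print('slope deg',np.degrees(np.arctan(f[0])),f[1],'z',np.median(Z[m]))
go([.4507,.3256,.215],73.4)
```

```text
153 [ 0.00060442 -0.00135784] [-0.03973718 -0.00748593] [0.03940348 0.00591364]
slope deg -0.27098160355921086 -0.0013549840909323374 z 0.12791441886810695
shift mm [-137.7  344.2   -1.2] twist 0.14 cur yaw 74.08 tilt 0.1
```

Request:
step_arm(hand=[70, 60, 60, 60, 60, 60, 60, 60, 60, 60, 60, 60], xyz=[[-14, 34, 0], [-28, 69, 0], [-42, 103, 0], [-56, 138, 0], [-70, 172, 0], [-83, 206, 0], [-97, 241, 0], [-111, 275, 0], [-125, 310, 0], [-139, 344, 0], [-139, 344, 0], [-139, 344, 0]], twist=[0, 0, 0, 0, 0, 0.14, 0.14, 0.14, 0.14, 0.14, 0.14, 0.14])

```text
clock: 1.3
ee_pos: [0.4501, 0.324, 0.2133]
ee_rot: [0.802, 0.597, -0.001, 0.0]
contact_force: [0.0, -0.1, 0.4]
opening: 0.055
```

Run:
```python
from h import *
go([.4503,.3243,.103],73.4);print(bot.sense()['opening'])
```

```text
shift mm [  0.6   0.3 110.3] twist -0.02 cur yaw 73.29 tilt 0.15
0.05495136884732569
```

Request:
step_arm(hand=[60, 60, 60, 60, 60, 60, 60, 0, 0, 0, 0, 0], xyz=[[0, 0, 30], [0, 0, 60], [0, 0, 85], [0, 0, 100], [0, 0, 110], [0, 0, 110], [0, 0, 110], [0, 0, 110], [0, 0, 110], [0, 0, 110], [0, 0, 110], [0, 0, 110]], twist=[0, 0, 0, 0, 0, 0, 0, 0, 0, 0, 0, 0], squeeze=40)

```text
clock: 2.5
ee_pos: [0.4499, 0.3238, 0.1034]
ee_rot: [0.802, 0.597, -0.001, 0.0]
contact_force: [0.7, 0.1, 0.2]
opening: 0.017
```

Request:
step_arm(hand=[0, 0, 0, 0, 0, 0, 0, 0, 0, 0, 0, 0], xyz=[[0, 0, 0], [0, 0, 0], [0, 0, 0], [0, 0, -5], [0, 0, -15], [0, 0, -30], [0, 0, -50], [0, 0, -70], [0, 0, -90], [0, 0, -105], [0, 0, -115], [0, 0, -115]], twist=[0, 0, 0, 0, 0, 0, 0, 0, 0, 0, 0, 0], squeeze=40)

```text
clock: 3.7
ee_pos: [0.4511, 0.3244, 0.2204]
ee_rot: [0.802, 0.597, 0.0, 0.0]
contact_force: [0.3, 0.9, -3.0]
opening: 0.0114
```

Run:
```python
from h import *
s=bot.sense();print(s['opening'],s['contact_force'],s['ft_torque'],s['ee_pos'],s['joints'].round(2))
t=BAY-.005*Y
go([*t,s['ee_pos'][2]],101.65)
c=cap('top');W=cloud(c);Z=W[...,2]
a=np.deg2rad(73.4);n=np.array([np.cos(a),np.sin(a)]);l=np.array([-n[1],n[0]])
d=W[...,:2]-s['ee_pos'][:2];q=np.stack([d@l,d@n],-1)
for lo,hi in((.14,.17),(.19,.215),(.225,.25)):
    m=(np.abs(q[...,0])<.07)&(np.abs(q[...,1])<.06)&(Z>lo)&(Z<hi)
    if m.sum(): print(lo,m.sum(),q[m].min(0).round(4),q[m].max(0).round(4),np.median(Z[m]))
```

```text
0.01142497784559458 [ 0.33470925  0.87802679 -2.95916902] [-0.00033378  0.04872334  0.01717504] [0.45105624 0.32440202 0.2204236 ] [ 0.41  0.1   1.65 -0.    1.39 -0.87]
shift mm [-2.996e+02  1.660e+02  1.000e-01] twist -5.67 cur yaw 73.29 tilt 0.07
0.14 205 [-0.0552 -0.0301] [0.0538 0.0179] 0.15815632653604883
0.19 140 [-0.0545 -0.0218] [0.0518 0.0241] 0.20510130379989966
0.225 119 [-0.0546 -0.0203] [0.0532 0.0153] 0.2442489386589093
```

Request:
step_arm(hand=[0, 0, 0, 0, 0, 0, 0, 0, 0, 0, 0, 0], xyz=[[-15, 8, 0], [-45, 25, 0], [-80, 44, 0], [-115, 64, 0], [-150, 83, 0], [-185, 102, 0], [-220, 122, 0], [-255, 141, 0], [-285, 158, 0], [-300, 166, 0], [-300, 166, 0], [-300, 166, 0]], twist=[0, -0.5, -1.0, -1.7, -2.4, -3.1, -3.8, -4.5, -5.2, -5.67, -5.67, -5.67])

```text
clock: 4.95
ee_pos: [0.5224, -0.0106, 0.2181]
ee_rot: [0.632, 0.775, -0.001, -0.001]
contact_force: [-0.2, -0.2, -2.7]
opening: 0.0114
```

Run:
```python
from h import *
s=bot.sense();print(s['opening'],s['contact_force'],s['ee_pos'])
t=BAY-.005*Y
go([*t,.1455],101.65)
c=cap('top','t2.png');W=cloud(c);Z=W[...,2];M=mix(W)
cv2.imwrite('pics/t2c.png',cv2.resize(c['pixels'][150:270,200:400],None,fx=3,fy=3,interpolation=cv2.INTER_CUBIC))
m=(np.abs(M[...,0])<.08)&(np.abs(M[...,1])<.06)&(Z>.14)&(Z<.17)
print(m.sum(),M[m].min(0),M[m].max(0),cv2.minAreaRect(M[m].astype(np.float32)))
```

```text
0.011400121740759215 [-0.18741883 -0.23378878 -2.66708251] [ 0.52239353 -0.01059152  0.21809463]
shift mm [-0.1  1.8 72.6] twist -0.02 cur yaw 101.55 tilt 0.18
167 [-0.05611082 -0.03341586] [-0.00871384  0.02673896] ((-0.032417941838502884, -0.0030996762216091156), (0.06020922213792801, 0.047204285860061646), 88.53553009033203)
```

View pics/t2c.png

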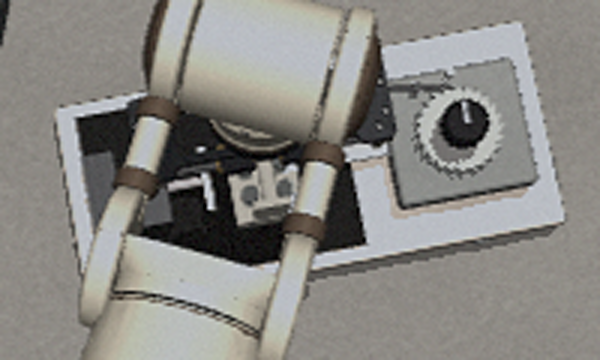

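Request:
step_arm(hand=[0, 0, 0, 0, 0, 0, 0, 0, 0, 0], xyz=[[0, 2, 10], [0, 2, 25], [0, 2, 40], [0, 2, 52], [0, 2, 62], [0, 2, 68], [0, 2, 72], [0, 2, 73], [0, 2, 74], [0, 2, 74]], twist=[0, 0, 0, 0, 0, 0, 0, 0, 0, 0])

```text
clock: 6.0
ee_pos: [0.5245, -0.0098, 0.1447]
ee_rot: [0.632, 0.775, -0.001, -0.001]
contact_force: [0.9, 0.9, -3.6]
opening: 0.0118
```

Request:
step_arm(hand=[0, 0, 0, 0], xyz=[[0, 0, 1], [0, 0, 1.5], [0, 0, 1.5], [0, 0, 1.5]], twist=[0, 0, 0, 0])

```text
clock: 6.4
ee_pos: [0.5246, -0.0098, 0.1434]
ee_rot: [0.632, 0.775, -0.001, -0.001]
contact_force: [0.2, -0.2, -2.1]
opening: 0.0115
```

Request:
step_arm(hand=[0, 0, 0, 0], xyz=[[0, 0, 1], [0, 0, 1.5], [0, 0, 1.5], [0, 0, 1.5]], twist=[0, 0, 0, 0])

```text
clock: 6.8
ee_pos: [0.5249, -0.0098, 0.1434]
ee_rot: [0.632, 0.775, -0.001, -0.0]
contact_force: [-3.5, 2.3, 5.8]
opening: 0.0118
```

Request:
step_arm(hand=[30, 45, 50, 50, 50, 50, 50, 50, 50, 50, 50, 50], xyz=[[0, 0, 0], [0, 0, 0], [0, 0, 0], [0, 0, 0], [0, 0, 0], [0, 0, -5], [0, 0, -20], [0, 0, -40], [0, 0, -60], [0, 0, -75], [0, 0, -75], [0, 0, -75]], twist=[0, 0, 0, 0, 0, 0, 0, 0, 0, 0, 0, 0])

```text
clock: 8.0
ee_pos: [0.5249, -0.0097, 0.2181]
ee_rot: [0.632, 0.775, -0.001, -0.0]
contact_force: [0.5, -0.2, 0.2]
opening: 0.046
```

Run:
```python
from h import *
s=bot.sense();print(s['opening'],s['contact_force'],s['ee_pos'],s['joints'].round(3))
go([*KN,.218],101.65)
```

```text
0.045982044276036485 [ 0.4521921  -0.22624974  0.15622202] [ 0.52487843 -0.00972343  0.21809433] [-2.480e-01  2.700e-02  1.731e+00 -1.000e-03  1.385e+00 -2.022e+00]
shift mm [-1.852e+02 -4.000e-01  1.000e-01] twist -0.01 cur yaw 101.62 tilt 0.07
```

Request:
step_arm(hand=[80, 80, 80, 80, 80, 80, 80, 80, 80, 80], xyz=[[-15, 0, 0], [-40, 0, 0], [-70, 0, 0], [-100, 0, 0], [-130, 0, 0], [-155, 0, 0], [-175, 0, 0], [-185, 0, 0], [-185, 0, 0], [-185, 0, 0]], twist=[0, 0, 0, 0, 0, 0, 0, 0, 0, 0])

```text
clock: 9.0
ee_pos: [0.562, -0.1903, 0.2179]
ee_rot: [0.632, 0.775, -0.0, -0.001]
contact_force: [-1.0, -0.7, -0.4]
opening: 0.0736
```

Run:
```python
from h import *
s=bot.sense();print(s['opening'],s['contact_force'],s['ft_torque'],s['ee_pos'],s['joints'].round(3))
go([*KN,.0915],101.65)
c=cap('scene');cv2.imwrite('pics/s2c.png',cv2.resize(c['pixels'][170:280,170:360],None,fx=4,fy=4,interpolation=cv2.INTER_CUBIC))
c=cap('top');W=cloud(c);Z=W[...,2];M=mix(W)
for lo,hi in((.155,.175),(.12,.135),(.07,.09)):
    m=(np.abs(M[...,0])<.08)&(np.abs(M[...,1])<.05)&(Z>lo)&(Z<hi)&(M[...,1]>-.047)
    print(lo,m.sum(),M[m].min(0).round(4),M[m].max(0).round(4),cv2.minAreaRect(M[m].astype(np.float32)),np.median(Z[m]))
```

```text
0.07364473620328882 [-1.02384483 -0.70603243 -0.4205493 ] [0.05896223 0.03277391 0.03264105] [ 0.56202297 -0.19030288  0.217853  ] [-5.300e-01  2.050e-01  1.538e+00 -1.000e-03  1.401e+00 -2.304e+00]
shift mm [ -0.9  -0.2 126.4] twist -0.0 cur yaw 101.64 tilt 0.1
0.155 241 [-0.0524 -0.0175] [0.0561 0.012 ] ((0.0019070170819759369, -0.002738748677074909), (0.10861079394817352, 0.02886580117046833), 0.36521491408348083) 0.16817826379776113
0.12 232 [-0.0524 -0.025 ] [0.051  0.0195] ((-0.0006664544343948364, -0.0027188025414943695), (0.044510383158922195, 0.1033555418252945), 89.91938781738281) 0.1281183332505481
0.07 424 [-0.0533 -0.0327] [0.0562 0.05  ] ((0.0014125481247901917, 0.008561473339796066), (0.10951198637485504, 0.08260984718799591), 0.20168159902095795) 0.08009172512556462
```

View pics/s2c.png

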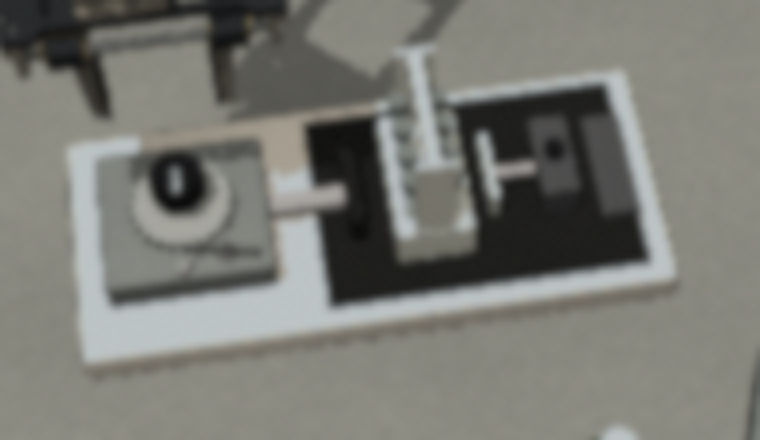

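Request:
step_arm(hand=[80, 80, 80, 80, 80, 80, 0, 0, 0, 0, 0, 0], xyz=[[-1, 0, 30], [-1, 0, 65], [-1, 0, 95], [-1, 0, 115], [-1, 0, 126], [-1, 0, 126], [-1, 0, 126], [-1, 0, 126], [-1, 0, 126], [-1, 0, 126], [-1, 0, 126], [-1, 0, 126]], twist=[0, 0, 0, 0, 0, 0, 0, 0, 0, 0, 0, 0], squeeze=40)

```text
clock: 10.3
ee_pos: [0.563, -0.1926, 0.0931]
ee_rot: [0.631, 0.775, -0.001, 0.001]
contact_force: [1.1, -4.6, 0.3]
opening: 0.0392
```

```bash
cat >> h.py <<'E'
def st():
    s=bot.sense();from_=s['joints'];print(round(s['clock'],2),'op',round(s['opening'],4),'F',s['contact_force'].round(2),'T',s['ft_torque'].round(3),'pos',s['ee_pos'].round(4),'j6',s['joints'][5].round(3),'yawdeg',np.degrees(from_[0]-from_[5]).round(2))
E
python3 -c "
from h import *
st();go([*KN,.0915],101.65)"
```

```text
10.3 op 0.0392 F [ 1.11 -4.62  0.27] T [-0.726 -0.167  0.023] pos [ 0.563  -0.1926  0.0931] j6 -2.305 yawdeg 101.62
shift mm [ 1.6 -0.9  1.6] twist 0.01 cur yaw 101.68 tilt 0.19
```

Request:
step_arm(hand=[0, 0, 0, 0, 0, 0, 0, 0, 0, 0, 0, 0], xyz=[[0, 0, 0], [0, 0, 0], [0, 0, 0], [0, 0, 0], [0, 0, 0], [0, 0, 0], [0, 0, 0], [0, 0, 0], [0, 0, 0], [0, 0, 0], [0, 0, 0], [0, 0, 0]], twist=[0.5, 1.5, 2.5, 3.5, 4.5, 5.5, 6.5, 7.5, 8.5, 9.2, 9.5, 9.5])

```text
clock: 11.5
ee_pos: [0.563, -0.1929, 0.0931]
ee_rot: [0.89, 0.456, -0.0, 0.002]
contact_force: [0.1, -2.2, -1.2]
opening: 0.0387
```

Run:
```python
from h import *
st()
c=cap('top');W=cloud(c);Z=W[...,2];M=mix(W)
cv2.imwrite('pics/t3c.png',cv2.resize(c['pixels'][150:270,200:400],None,fx=3,fy=3,interpolation=cv2.INTER_CUBIC))
```

```text
11.5 op 0.0387 F [ 0.05 -2.23 -1.16] T [-0.375 -0.125  0.001] pos [ 0.563  -0.1929  0.0931] j6 -1.476 yawdeg 54.14
```

View pics/t3c.png

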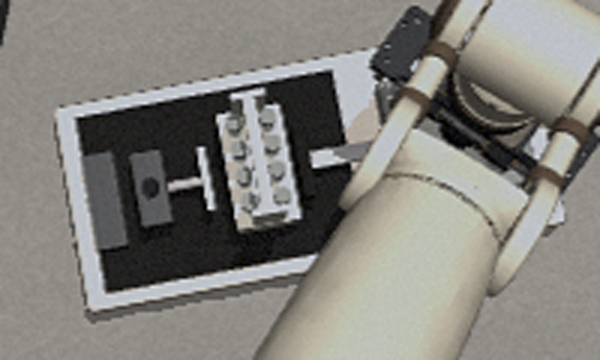

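```bash
cat >> h.py <<'E'
def bay(c):
    W=cloud(c);Z=W[...,2];M=mix(W)
    k=(np.abs(M[...,0])<.033)&(np.abs(M[...,0])>.011)&(Z>.066)&(Z<.086)&(M[...,1]<.055)&(M[...,1]>-.08)
    sp=k&(M[...,1]>M[...,1][k].max()-.006)
    print('pad/other z.066-.086 y hist',np.histogram(M[...,1][k],np.arange(-.08,.0601,.004))[0])
    r=(np.abs(M[...,0])<.07)&(np.abs(M[...,1])<.07)&(Z>.155)&(Z<.175)
    print('rack top y',M[r][:,1].min().round(4),M[r][:,1].max().round(4),'mean',M[r].mean(0).round(4))
E
python3 - <<'E'
from h import *
bay(dict(np.load('top.npz')));print(bot.sense()['effort'])
E
```

```text
pad/other z.066-.086 y hist [ 0  0  0  0  0  0  0 21 21 23  6  3 24 14  8  4  7  2  0  0 16 13  4  3
 12 23 19  0  0  0  6 19 13  0  0]
rack top y -0.0176 0.0121 mean [ 0.0018 -0.0027]
[  1.50831565 -42.84853935 -29.23439562   0.49770104   0.53574583
   0.101791  ]
```

Request:
step_arm(hand=[0, 0, 0, 0, 0, 0, 0, 0, 0, 0, 0, 0], xyz=[[0, 0, 0], [0, 0, 0], [0, 0, 0], [0, 0, 0], [0, 0, 0], [0, 0, 0], [0, 0, 0], [0, 0, 0], [0, 0, 0], [0, 0, 0], [0, 0, 0], [0, 0, 0]], twist=[0.5, 1.5, 2.5, 3.5, 4.5, 5.5, 6.5, 7.5, 8.5, 9.2, 9.5, 9.5])

```text
clock: 12.75
ee_pos: [0.5627, -0.193, 0.0931]
ee_rot: [0.998, 0.059, 0.0, 0.002]
contact_force: [-1.0, -2.6, -1.0]
opening: 0.0394
```

Run:
```python
from h import *
st();print(bot.sense()['effort'][5])
bay(cap('top'))
```

```text
12.75 op 0.0394 F [-0.99 -2.64 -0.96] T [-0.512  0.234  0.071] pos [ 0.5627 -0.193   0.0931] j6 -0.649 yawdeg 6.71
0.2360737044364214
pad/other z.066-.086 y hist [ 0  0  0  0  0  0  0  0  0  0  2 22 25 20 23 16  6  5  7  6  0  0 12 10
  5  5 13 21 20  0  6 20 13  0  0]
rack top y -0.0095 0.0202 mean [0.0013 0.0054]
```

Request:
step_arm(hand=[0, 0, 0], xyz=[[0, 0, 0], [0, 0, 0], [0, 0, 0]], twist=[0.6, 0.6, 0.6])

```text
clock: 13.1
ee_pos: [0.5627, -0.193, 0.0931]
ee_rot: [0.999, 0.034, 0.0, 0.002]
contact_force: [-0.8, -1.8, -0.9]
opening: 0.0391
```

```bash
python3 -c "
from h import *
st();print(bot.sense()['effort'][5])"
```

```text
13.1 op 0.0391 F [-0.82 -1.84 -0.93] T [-0.411  0.158  0.021] pos [ 0.5627 -0.193   0.0931] j6 -0.598 yawdeg 3.83
0.06667081033810973
```

Request:
step_arm(hand=[0, 0, 0], xyz=[[0, 0, 0], [0, 0, 0], [0, 0, 0]], twist=[0.6, 0.6, 0.6])

```text
clock: 13.4
ee_pos: [0.5627, -0.1931, 0.0931]
ee_rot: [1.0, 0.009, 0.0, 0.002]
contact_force: [-1.3, -2.0, -0.1]
opening: 0.0394
```

```bash
python3 -c "
from h import *
st();print(bot.sense()['effort'][5])"
```

```text
13.4 op 0.0394 F [-1.34 -1.97 -0.13] T [-0.485  0.166  0.085] pos [ 0.5627 -0.1931  0.0931] j6 -0.548 yawdeg 0.92
0.06888982839882374
```

Request:
step_arm(hand=[0, 0, 0], xyz=[[0, 0, 0], [0, 0, 0], [0, 0, 0]], twist=[0.6, 0.6, 0.6])

```text
clock: 13.7
ee_pos: [0.5627, -0.1931, 0.0931]
ee_rot: [1.0, -0.017, 0.0, 0.002]
contact_force: [-0.7, -3.3, -0.7]
opening: 0.0388
```

```bash
python3 -c "
from h import *
st();print(bot.sense()['effort'][5])"
```

```text
13.7 op 0.0388 F [-0.72 -3.35 -0.7 ] T [-0.406  0.168  0.069] pos [ 0.5627 -0.1931  0.0931] j6 -0.497 yawdeg -1.97
0.06938430480659008
```

Request:
step_arm(hand=[0, 0, 0], xyz=[[0, 0, 0], [0, 0, 0], [0, 0, 0]], twist=[0.6, 0.6, 0.6])

```text
clock: 14.0
ee_pos: [0.5627, -0.193, 0.0931]
ee_rot: [0.999, -0.042, 0.0, 0.002]
contact_force: [-0.4, -1.5, -0.6]
opening: 0.039
```

```bash
python3 -c "
from h import *
st();print(bot.sense()['effort'][5])"
```

```text
14.0 op 0.039 F [-0.4  -1.5  -0.61] T [-0.46   0.176  0.034] pos [ 0.5627 -0.193   0.0931] j6 -0.447 yawdeg -4.87
0.07360381074249744
```

Request:
step_arm(hand=[0, 0, 0], xyz=[[0, 0, 0], [0, 0, 0], [0, 0, 0]], twist=[0.6, 0.6, 0.6])

```text
clock: 14.3
ee_pos: [0.5627, -0.193, 0.0931]
ee_rot: [0.998, -0.067, 0.0, 0.002]
contact_force: [-1.6, -3.1, -0.6]
opening: 0.0391
```

```bash
python3 -c "
from h import *
st();print(bot.sense()['effort'][5])
bay(cap('top'))"
```

```text
14.3 op 0.0391 F [-1.58 -3.12 -0.61] T [-0.393  0.239  0.127] pos [ 0.5627 -0.193   0.0931] j6 -0.396 yawdeg -7.77
0.0720158452168107
pad/other z.066-.086 y hist [ 0  0  0  0  0  0  0  0  0  0  0  1 22 21 25 20 18  9  5  9  7  0  0  7
 12  5  6  8 23 20  6 19 13  0  0]
rack top y -0.005 0.0244 mean [0.     0.0099]
```

Request:
step_arm(hand=[0, 0, 0, 0], xyz=[[0, 0, 0], [0, 0, 0], [0, 0, 0], [0, 0, 0]], twist=[0.6, 0.6, 0.6, 0.6])

```text
clock: 14.75
ee_pos: [0.5627, -0.193, 0.0931]
ee_rot: [0.996, -0.093, 0.0, 0.002]
contact_force: [-0.5, -2.1, -0.8]
opening: 0.0393
```

```bash
python3 -c "
from h import *
st();print(bot.sense()['effort'][5])"
```

```text
14.75 op 0.0393 F [-0.55 -2.05 -0.81] T [-0.395  0.187  0.051] pos [ 0.5627 -0.193   0.0931] j6 -0.344 yawdeg -10.73
0.06007289746776223
```

Request:
step_arm(hand=[0, 0, 0, 0], xyz=[[0, 0, 0], [0, 0, 0], [0, 0, 0], [0, 0, 0]], twist=[0.6, 0.6, 0.6, 0.6])

```text
clock: 15.15
ee_pos: [0.5627, -0.1931, 0.0931]
ee_rot: [0.993, -0.118, 0.0, 0.002]
contact_force: [-1.0, -1.7, -0.3]
opening: 0.0389
```

```bash
python3 -c "
from h import *
st();print(bot.sense()['effort'][5])"
```

```text
15.15 op 0.0389 F [-1.   -1.73 -0.34] T [-0.37   0.213  0.076] pos [ 0.5627 -0.1931  0.0931] j6 -0.293 yawdeg -13.67
0.05994995590299368
```

Request:
step_arm(hand=[0, 0, 0, 0], xyz=[[0, 0, 0], [0, 0, 0], [0, 0, 0], [0, 0, 0]], twist=[0.6, 0.6, 0.6, 0.6])

```text
clock: 15.55
ee_pos: [0.5626, -0.193, 0.0931]
ee_rot: [0.99, -0.144, 0.0, 0.002]
contact_force: [-1.5, -2.9, -0.5]
opening: 0.039
```

```bash
python3 -c "
from h import *
st();print(bot.sense()['effort'][5])"
```

```text
15.55 op 0.039 F [-1.51 -2.87 -0.49] T [-0.431  0.252  0.077] pos [ 0.5626 -0.193   0.0931] j6 -0.242 yawdeg -16.62
0.057657030411064625
```

Request:
step_arm(hand=[0, 0, 0, 0], xyz=[[0, 0, 0], [0, 0, 0], [0, 0, 0], [0, 0, 0]], twist=[0.6, 0.6, 0.6, 0.6])

```text
clock: 15.95
ee_pos: [0.5626, -0.193, 0.0931]
ee_rot: [0.986, -0.169, 0.0, 0.002]
contact_force: [-1.1, -2.6, 0.2]
opening: 0.039
```

```bash
python3 -c "
from h import *
st();print(bot.sense()['effort'][5])
bay(cap('top'))"
```

```text
15.95 op 0.039 F [-1.15 -2.63  0.18] T [-0.372  0.283  0.073] pos [ 0.5626 -0.193   0.0931] j6 -0.19 yawdeg -19.56
0.06634172983467579
pad/other z.066-.086 y hist [ 0  0  0  0  0  0  0  0  0  0  0  0  1 19 28 20 23 19  6  4  6  7  0  0
  6 15  7  4 10 22 22 19 18  0  0]
rack top y -0.0011 0.0282 mean [0.0019 0.0134]
```

```bash
cat >> h.py <<'E'
def stop(n=3):
    for i in range(n):
        c=bot.capture('top')
        W=cloud(c);Z=W[...,2];M=mix(W);k=(np.abs(M[...,0])<.027)&(np.abs(M[...,0])>.006)&(Z>.06)&(M[...,1]<.076)&(M[...,1]>.045)
        y=M[...,1][k];r=(np.abs(M[...,0])<.07)&(np.abs(M[...,1])<.07)&(Z>.155)&(Z<.175)
        s=bot.sense();print('stop n',k.sum(),'p90',np.percentile(y,90).round(4),'max',y.max().round(4),'| rack',M[r][:,1].mean().round(4),'Tz',s['ft_torque'][2].round(3),'e',s['effort'][5].round(3))
E
python3 -c "
from h import *
st();stop()"
```

```text
16.0 op 0.0389 F [-1.19 -1.28 -0.34] T [-0.336  0.315  0.111] pos [ 0.5626 -0.1931  0.0931] j6 -0.19 yawdeg -19.57
stop n 37 p90 0.0512 max 0.0516 | rack 0.0135 Tz 0.044 e 0.073
stop n 37 p90 0.0512 max 0.0515 | rack 0.0135 Tz 0.103 e 0.074
stop n 37 p90 0.0512 max 0.0516 | rack 0.0135 Tz 0.047 e 0.076
```

Request:
step_arm(hand=[0, 0, 0, 0], xyz=[[0, 0, 0], [0, 0, 0], [0, 0, 0], [0, 0, 0]], twist=[0.6, 0.6, 0.6, 0.6])

```text
clock: 16.55
ee_pos: [0.5626, -0.193, 0.0931]
ee_rot: [0.981, -0.195, 0.0, 0.002]
contact_force: [-0.5, -1.5, -0.9]
opening: 0.0393
```

```bash
python3 -c "
from h import *
st();stop()"
```

```text
16.55 op 0.0393 F [-0.51 -1.5  -0.89] T [-0.372  0.33   0.131] pos [ 0.5626 -0.193   0.0931] j6 -0.138 yawdeg -22.55
stop n 43 p90 0.0516 max 0.0525 | rack 0.0145 Tz 0.065 e 0.077
stop n 42 p90 0.0516 max 0.0525 | rack 0.0145 Tz 0.044 e 0.082
stop n 41 p90 0.0516 max 0.0526 | rack 0.0145 Tz 0.098 e 0.087
```

Request:
step_arm(hand=[0, 0, 0, 0], xyz=[[0, 0, 0], [0, 0, 0], [0, 0, 0], [0, 0, 0]], twist=[0.6, 0.6, 0.6, 0.6])

```text
clock: 17.1
ee_pos: [0.5626, -0.193, 0.0931]
ee_rot: [0.975, -0.22, 0.0, 0.002]
contact_force: [-0.8, -2.6, -0.8]
opening: 0.0388
```

```bash
python3 -c "
from h import *
st();stop()"
```

```text
17.1 op 0.0388 F [-0.76 -2.58 -0.83] T [-0.474  0.401  0.138] pos [ 0.5626 -0.193   0.0931] j6 -0.086 yawdeg -25.52
stop n 42 p90 0.052 max 0.053 | rack 0.0155 Tz 0.163 e 0.106
stop n 42 p90 0.052 max 0.053 | rack 0.0155 Tz 0.176 e 0.112
stop n 45 p90 0.052 max 0.053 | rack 0.0154 Tz 0.159 e 0.116
```

Request:
step_arm(hand=[0, 0, 0, 0], xyz=[[0, 0, 0], [0, 0, 0], [0, 0, 0], [0, 0, 0]], twist=[0.6, 0.6, 0.6, 0.6])

```text
clock: 17.65
ee_pos: [0.5625, -0.193, 0.0931]
ee_rot: [0.969, -0.246, 0.0, 0.002]
contact_force: [-1.3, -2.5, 0.3]
opening: 0.0389
```

```bash
python3 -c "
from h import *
st();stop()"
```

```text
17.65 op 0.0389 F [-1.27 -2.49  0.32] T [-0.413  0.366  0.155] pos [ 0.5625 -0.193   0.0931] j6 -0.034 yawdeg -28.5
stop n 53 p90 0.0537 max 0.0543 | rack 0.0164 Tz 0.148 e 0.13
stop n 53 p90 0.0537 max 0.0542 | rack 0.0164 Tz 0.173 e 0.136
stop n 55 p90 0.0537 max 0.0543 | rack 0.0165 Tz 0.148 e 0.14
```

Request:
step_arm(hand=[0, 0, 0, 0], xyz=[[0, 0, 0], [0, 0, 0], [0, 0, 0], [0, 0, 0]], twist=[0.6, 0.6, 0.6, 0.6])

```text
clock: 18.2
ee_pos: [0.5625, -0.193, 0.0931]
ee_rot: [0.963, -0.271, 0.001, 0.002]
contact_force: [-1.1, -1.9, -1.6]
opening: 0.0393
```

```bash
python3 -c "
from h import *
st();stop()"
```

```text
18.2 op 0.0393 F [-1.14 -1.94 -1.59] T [-0.326  0.39   0.18 ] pos [ 0.5625 -0.193   0.0931] j6 0.018 yawdeg -31.48
stop n 58 p90 0.0541 max 0.0552 | rack 0.0173 Tz 0.134 e 0.157
stop n 55 p90 0.0541 max 0.0552 | rack 0.0172 Tz 0.233 e 0.163
stop n 58 p90 0.0541 max 0.0552 | rack 0.0172 Tz 0.193 e 0.167
```

Request:
step_arm(hand=[0, 0, 0, 0], xyz=[[0, 0, 0], [0, 0, 0], [0, 0, 0], [0, 0, 0]], twist=[0.6, 0.6, 0.6, 0.6])

```text
clock: 18.75
ee_pos: [0.5625, -0.193, 0.0931]
ee_rot: [0.955, -0.295, 0.001, 0.002]
contact_force: [-1.3, -2.4, 0.9]
opening: 0.0393
```

```bash
python3 -c "
from h import *
st();stop()"
```

```text
18.75 op 0.0393 F [-1.32 -2.4   0.88] T [-0.38   0.456  0.127] pos [ 0.5625 -0.193   0.0931] j6 0.07 yawdeg -34.45
stop n 60 p90 0.0546 max 0.0558 | rack 0.0182 Tz 0.147 e 0.193
stop n 58 p90 0.0545 max 0.0559 | rack 0.0181 Tz 0.25 e 0.198
stop n 57 p90 0.0546 max 0.0559 | rack 0.0182 Tz 0.209 e 0.203
```

Request:
step_arm(hand=[0, 0, 0, 0], xyz=[[0, 0, 0], [0, 0, 0], [0, 0, 0], [0, 0, 0]], twist=[0.6, 0.6, 0.6, 0.6])

```text
clock: 19.3
ee_pos: [0.5625, -0.193, 0.0931]
ee_rot: [0.947, -0.32, 0.001, 0.002]
contact_force: [-1.8, -2.0, -0.4]
opening: 0.0393
```

```bash
python3 -c "
from h import *
st();stop()"
```

```text
19.3 op 0.0393 F [-1.85 -1.96 -0.43] T [-0.385  0.43   0.236] pos [ 0.5625 -0.193   0.0931] j6 0.121 yawdeg -37.43
stop n 67 p90 0.0563 max 0.0569 | rack 0.0191 Tz 0.219 e 0.213
stop n 67 p90 0.0563 max 0.057 | rack 0.019 Tz 0.254 e 0.218
stop n 64 p90 0.0561 max 0.057 | rack 0.019 Tz 0.212 e 0.223
```

Request:
step_arm(hand=[0, 0, 0, 0], xyz=[[0, 0, 0], [0, 0, 0], [0, 0, 0], [0, 0, 0]], twist=[0.6, 1.2, 1.2, 1.2])

```text
clock: 19.85
ee_pos: [0.5625, -0.193, 0.0931]
ee_rot: [0.929, -0.369, 0.001, 0.002]
contact_force: [-2.2, -1.6, -0.2]
opening: 0.0389
```

```bash
python3 -c "
from h import *
st();stop()"
```

```text
19.85 op 0.0389 F [-2.18 -1.6  -0.19] T [-0.362  0.482  0.185] pos [ 0.5625 -0.193   0.0931] j6 0.225 yawdeg -43.38
stop n 75 p90 0.0572 max 0.059 | rack 0.0209 Tz 0.28 e 0.257
stop n 76 p90 0.0572 max 0.0589 | rack 0.0209 Tz 0.282 e 0.26
stop n 76 p90 0.0572 max 0.059 | rack 0.0209 Tz 0.211 e 0.267
```

Request:
step_arm(hand=[0, 0, 0, 0], xyz=[[0, 0, 0], [0, 0, 0], [0, 0, 0], [0, 0, 0]], twist=[0.6, 0.6, 0.6, 0.6])

```text
clock: 20.4
ee_pos: [0.5625, -0.1929, 0.0931]
ee_rot: [0.92, -0.393, 0.001, 0.002]
contact_force: [-1.8, -1.2, -0.7]
opening: 0.0391
```

```bash
python3 -c "
from h import *
st();stop()"
```

```text
20.4 op 0.0391 F [-1.83 -1.19 -0.72] T [-0.328  0.509  0.299] pos [ 0.5625 -0.1929  0.0931] j6 0.277 yawdeg -46.35
stop n 81 p90 0.0585 max 0.0597 | rack 0.0218 Tz 0.271 e 0.294
stop n 83 p90 0.0585 max 0.0597 | rack 0.0218 Tz 0.273 e 0.299
stop n 81 p90 0.0585 max 0.0598 | rack 0.0217 Tz 0.308 e 0.304
```

Request:
step_arm(hand=[0, 0, 0, 0], xyz=[[0, 0, 0], [0, 0, 0], [0, 0, 0], [0, 0, 0]], twist=[0.6, 0.6, 0.6, 0.6])

```text
clock: 20.95
ee_pos: [0.5625, -0.1929, 0.0931]
ee_rot: [0.909, -0.417, 0.001, 0.002]
contact_force: [-1.6, -0.8, 0.1]
opening: 0.039
```

```bash
python3 -c "
from h import *
st();stop()"
```

```text
20.95 op 0.039 F [-1.56 -0.79  0.1 ] T [-0.317  0.482  0.336] pos [ 0.5625 -0.1929  0.0931] j6 0.329 yawdeg -49.33
stop n 83 p90 0.0594 max 0.0608 | rack 0.0226 Tz 0.322 e 0.328
stop n 82 p90 0.0594 max 0.0608 | rack 0.0227 Tz 0.299 e 0.333
stop n 83 p90 0.0593 max 0.0607 | rack 0.0226 Tz 0.367 e 0.338
```

Request:
step_arm(hand=[0, 0, 0, 0], xyz=[[0, 0, 0], [0, 0, 0], [0, 0, 0], [0, 0, 0]], twist=[0.4, 0.4, 0.4, 0.4])

```text
clock: 21.5
ee_pos: [0.5624, -0.1929, 0.0931]
ee_rot: [0.902, -0.432, 0.001, 0.002]
contact_force: [-2.3, -2.4, 0.0]
opening: 0.039
```

```bash
python3 -c "
from h import *
st();stop(2)"
```

```text
21.5 op 0.039 F [-2.33 -2.38  0.04] T [-0.257  0.529  0.343] pos [ 0.5624 -0.1929  0.0931] j6 0.364 yawdeg -51.32
stop n 84 p90 0.0596 max 0.0613 | rack 0.0232 Tz 0.354 e 0.339
stop n 87 p90 0.0595 max 0.0612 | rack 0.0232 Tz 0.369 e 0.343
```

Request:
step_arm(hand=[0, 0, 0, 0], xyz=[[0, 0, 0], [0, 0, 0], [0, 0, 0], [0, 0, 0]], twist=[-0.4, -0.4, -0.4, -0.4])

```text
clock: 22.0
ee_pos: [0.5625, -0.193, 0.0931]
ee_rot: [0.909, -0.417, 0.001, 0.002]
contact_force: [-1.9, -2.0, 0.9]
opening: 0.0393
```

```bash
python3 -c "
from h import *
st();stop(2)"
```

```text
22.0 op 0.0393 F [-1.89 -2.04  0.86] T [-0.277  0.499  0.407] pos [ 0.5625 -0.193   0.0931] j6 0.33 yawdeg -49.36
stop n 81 p90 0.0591 max 0.0607 | rack 0.0226 Tz 0.387 e 0.423
stop n 82 p90 0.0594 max 0.0607 | rack 0.0227 Tz 0.434 e 0.421
```

Request:
step_arm(hand=[0, 0, 0, 0], xyz=[[0, 0, 0], [0, 0, 0], [0, 0, 0], [0, 0, 0]], twist=[-0.3, -0.3, -0.3, -0.3])

```text
clock: 22.5
ee_pos: [0.5625, -0.193, 0.0931]
ee_rot: [0.914, -0.405, 0.001, 0.002]
contact_force: [-2.1, -1.7, 0.1]
opening: 0.0391
```

```bash
python3 -c "
from h import *
st();stop(2)"
```

```text
22.5 op 0.0391 F [-2.08 -1.73  0.14] T [-0.254  0.506  0.104] pos [ 0.5625 -0.193   0.0931] j6 0.304 yawdeg -47.86
stop n 81 p90 0.059 max 0.0602 | rack 0.0222 Tz 0.092 e 0.132
stop n 79 p90 0.059 max 0.0602 | rack 0.0223 Tz 0.168 e 0.13
```

Request:
step_arm(hand=[30, 60, 80, 80, 80, 80, 80, 80, 80, 80, 80, 80], xyz=[[0, 0, 0], [0, 0, 0], [0, 0, 0], [0, 0, 0], [0, 0, 0], [0, 0, 0], [0, 0, -10], [0, 0, -30], [0, 0, -60], [0, 0, -95], [0, 0, -130], [0, 0, -160]], twist=[0, 0, 0, 0, 0, 0, 0, 0, 0, 0, 0, 0])

```text
clock: 23.8
ee_pos: [0.5628, -0.1925, 0.2562]
ee_rot: [0.914, -0.405, 0.002, 0.002]
contact_force: [-0.1, -0.3, -0.4]
opening: 0.0735
```

Run:
```python
from h import *
st();stop(2)
c=cap('top');cv2.imwrite('pics/t4c.png',cv2.resize(c['pixels'][150:270,200:400],None,fx=3,fy=3,interpolation=cv2.INTER_CUBIC))
```

```text
23.8 op 0.0735 F [-0.09 -0.27 -0.44] T [-0.038  0.084  0.016] pos [ 0.5628 -0.1925  0.2562] j6 0.303 yawdeg -47.79
stop n 83 p90 0.0591 max 0.0602 | rack 0.0223 Tz 0.002 e -0.004
stop n 85 p90 0.0589 max 0.0603 | rack 0.0223 Tz -0.02 e -0.004
```

View pics/t4c.png

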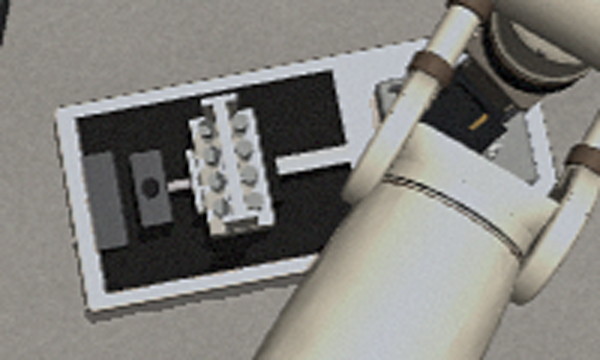

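```bash
python3 -c "
from h import *
stop(1);st();print(bot.hand_in())"
```

```text
stop n 83 p90 0.0591 max 0.0602 | rack 0.0223 Tz 0.049 e 0.002
24.0 op 0.0731 F [ 0.41 -0.81 -0.31] T [-0.091  0.137  0.049] pos [ 0.5628 -0.1925  0.2539] j6 0.303 yawdeg -47.8
the job is handed in; nothing more can be done
None
```

I carried the rack by its bar into the bay and stood it lengthwise along the pad, within about 0.4° of square. I then turned the knob clockwise about 150° (ten clicks, the second after the stop began to give). I let go with the pawl caught and handed the job in at 24 s.

**Pawl caught:** when I eased the knob back about 3° before opening the fingers, the wrist torque dropped from about 0.4 to 0.1 N m. After release the rack and stop stayed put, to within about 0.1 mm.

**Clamp force:** I estimate about 13 N, and this was not measured directly.
- The stop had moved 8 to 8.6 mm, which at 1.6 N per mm is 13 to 14 N.
- The knob torque at the tooth also gives about 13 to 14 N. The highest at any moment was about 15 N, well under 30 N.

**Weak points in the checks:**
- The wrist torque readings were noisy, so the angle where the stop first gave is known only to about 2° (under 1 mm).
- I could not see the pawl or the individual clicks; I inferred them from the knob angle and that torque drop.
- The arm only touched the rack and the knob. I did not re-check the bottle, beaker and tip box with the camera afterwards.

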